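Load the inspection slide under the sprung stage clips

TASK

Load the framed glass inspection slide into the inspection stage: lay it flat on the deck in front of the two sprung clips, bevelled end first, and slide it in so that both clips ride up on it and snap down into its two notches, then let go of it. Push gently, never hard enough to crack the glass, and leave the jar, the tin and the heatsink where they stand.

Things in the scene. Friction and masses are not known exactly. Their poses are not given: they have to be found in the camera images.
- slide_grip (a point): Grip point of the loose slide (0.1 to 0.17 kg): on the axis of its upright grip block (24 mm long, 28 wide, 46 tall), 28 mm above the slide's underside. x runs from the block to the bevelled front end, y across, z up. Grip across the 28 mm width from above. The flat black frame with a glass pane, 50 mm wide, 9 thick, spans x = +12 to +102 mm; the block is its tail.
- slide_notch (a point): On the slide, 68 mm ahead of slide_grip on its midline, level with the frame's top face (9 mm above the underside): midway between its two notches. They lie across the side rails (12 mm wide, at y = +-19 mm), 16 mm long (x) and 4 mm deep. The last 19 mm of the rails are bevelled from 9 mm down to 1.5 mm thick at the front.
- stage: Fixed inspection stage, origin on the bench, 10 mm before clip_mid; x = way in, z up. Flat deck 16 mm above the bench, x = -100 to +115 mm, 84 mm wide, gives 1 mm per 8 N down. Two guides 4 mm high stand 54 mm apart at x = -25 to +30, flared to about 60 mm at x = -45. Over 20 N between slide and stage cracks the glass. Home: slide_grip 44 mm up, x = -62 to -56 mm (bridge at mid).
- clip_mid (a point): On the deck, midway between the two clip tips (at y = +-19 mm, 8 mm thick, 10 wide, noses upturned to the front by 12 mm) when their bridge is at mid setting. The bridge bears clips and end stop (rubber-buffered, face 32.5 mm beyond the tips; all under 45 mm above the bench); it is fixed anywhere within +-15 mm along x. This setting is not measured: this point does not shift with it.
- deck_mouth (a point): Middle of the front edge of the deck, on its top, 110 mm before clip_mid; axes as the stage. How it feels: empty clip tips hang 2 mm above the deck, so the bevel passes under. Each presses down with 1.2 to 1.7 N; pushing in takes some 3 to 10 N, falls as the tips drop into the notches; 2.5 mm further the buffered stop resists with 8 N per mm.
- clip_left (a joint): Hinge angle (rad) of the sprung clip on the stage's +y side: 0 when the clip is empty and down, about 0.145 when it rides on the slide's full thickness, about 0.06 when it has snapped into the notch.
- clip_right (a joint): The same for the clip on the stage's -y side.
- jar: Bystander: white screw-top jar with a blue lid, 51 mm across, 56 mm tall, origin at the centre of its underside. Leave alone.
- tin: Bystander: small flat round tin, 39 mm across, 15 mm tall, origin at the centre of its underside. Leave alone.
- heat_sink: Bystander: black finned heatsink, 38 x 45 x 22 mm, origin at the centre of its underside. Leave alone.

How it is judged:
On the way:
1. both clips have ridden up on the slide (value of joint each of clip_left, clip_right above 0.12 rad), for 0.1 s.
At the end, for the whole second after the job is handed in: Both clips have snapped down into the slide's notches (each clip between 0.035 and 0.105 rad), the slide lies flat on the deck (grip point 41 to 47 mm above the bench, tilt under 0.06 rad), pointing along the stage within 0.09 rad, its grip point at x = -85 to -36 mm in the stage's frame (value of joint clip_left between 0.035 and 0.105 rad and value of joint clip_right between 0.035 and 0.105 rad and x of slide_grip in the frame of stage between -0.085 and -0.036 m and z of slide_grip in the frame of stage between 0.041 and 0.047 m and angle between the x axis of slide_grip and the x axis of stage, either way round below 0.09 rad and angle between slide_grip's own z axis and vertical below 0.06 rad); the robot touches nothing.
It fails at once if the slide is forced: more than 20 N between slide and stage (contact force between slide and stage above 20 N).
It fails at once if the jar is moved by more than 15 mm (distance of jar from where it was at the start of the episode above 0.015 m).
It fails at once if the tin is moved by more than 15 mm (distance of tin from where it was at the start of the episode above 0.015 m).
It fails at once if the heatsink is moved by more than 15 mm (distance of heat_sink from where it was at the start of the episode above 0.015 m).
It also fails if it takes over 61 s, if anything falls off the work surface, if the arm or the gripper's body presses on something with over 40 N, if the wrist force passes 120 N, or if a joint passes its speed limit or range.

ROBOT

A 6-joint arm with a two-finger parallel gripper is mounted at the origin on a cart in front of the work surface, level with it; the furniture and walls round the work are solid. World frame = base frame: x ahead of the robot, y to its left, z up, the work surface at z = 0. Lengths are in m, angles in rad, forces in N, time in s.
With the tool pointing down it reaches from about 0.3 to 0.875 m from the base axis. Payload 6.4 kg.
Tool frame: the origin (TCP) lies between the finger pads; the fingertips stand 25 mm ahead of it and the grasp point (between the pads) lies 6 mm ahead of it; z points along the fingers, y is the line along which they close (so a half turn about z gives the same grasp; the last joint's range is limited). The gripper opens to 85 mm and grips with 20 to 120 N. Pads are 22 mm wide; open, the fingers measure 114 mm over their backs; the gripper's body (76 mm by 85 mm) begins 54 mm behind the grasp point. The pads swing forward as they close: fully open they stand 13 mm farther back than shut.
Start: joints at [0.982, 0.181, 1.607, -0, 1.354, -0.206], TCP at [0.215, 0.533, 0.22] pointing down, gripper open.
Joint ranges: [-2.99, 2.99], [-0.89, 2.07], [0.3, 2.58], [-1.14, 4.28], [0, 2.63], [-3.12, 3.12]. Speed limits (rad/s): [2.57, 2.57, 3.01, 3.14, 3.14, 3.14].

INTERFACE

Orientations are given as a unit quaternion [w, x, y, z].
In Python, from bench import ctrl gives the robot as it stands.
- The arm moves only by the tool servo_tool, never from a script. Its argument "series" is text: rows parted by semicolons, each of 7 numbers parted by spaces: the gripper command: -1 is fully open, 1 is shut, values between are in proportion, then the shift along the tool's x, y, z in m, then the turn, a rotation vector about the tool's x, y, z in degrees. A call has 1 to 12 rows; each row is the pose to reach, as a shift and turn from the pose commanded when the call began, along the tool's axes at that moment; what a row does not reach only later rows make up. A row lasts 1/12 s, in which the tool goes at most 41.7 mm and 7.16 degrees, less where a joint would pass 70% of its speed; a pose out of reach is approached as far as the arm can. A call with a gripper value outside its range is refused whole. The fingers move at their own pace and stop on an object; the grip force is fixed at half the most. Time passes only in rows, so rows that repeat a pose let the fingers close. It gives the time, the measured TCP pose, the force, the opening and the grip force at its end, in the units of the state.
- ctrl.get_obs(): the state, without advancing time (a new reading comes with each control period).
- ctrl.camera(name): name is "scene" or "side" or "wrist"; returns a dict with "img" (480x640x3 uint8, red, green, blue), "z_map" (480x640 float32, m along the optical axis (not along the pixel's ray), 0 where there is no reading), "fovy" (degrees; the focal length in pixels is half the picture's height over the tangent of half this angle, whatever the lens; pixels are square), "cx", "cy" (the principal point, pixels), "extrinsics" (4x4, takes a point from camera to world coordinates); the wrist camera has in their place "T_tool_cam" (4x4, takes a point from camera to tool coordinates, whose origin is the TCP and whose axes are the flange's). Camera axes: x right, y down, z forward; pixel columns grow to the right and rows downward; lengths in m; the calibration is good to about 2 mm. The wrist camera is an equidistant fisheye: a pixel r from the principal point sees the ray r / f radians off the axis. A picture is of the moment at which its call begins: read the wrist's pose just before it.
- ctrl.hand_in(): hands the job in; it is judged then, once.
The state is a dict: "time_s": time; "q": joint angles; "dq": joint speeds; "joint_efforts": joint torques, N m; "eef_pos": TCP position; "eef_rot": TCP orientation; "wrist_force": force on the tool from outside, world axes, zero at the start; "torque": the same for the moment, N m; "opening": opening from 0.0 (shut) to 1.0 (fully open); "grasp_force": force on a finger pad.
Only numpy, scipy, OpenCV 4.12 (cv2) and the standard library are available. Lean on these libraries where they do the work, as an engineer would, in place of code of your own. Each camera call takes 0.05 s, during which the arm holds its last target. There are 200 camera calls.

## Working session

There is one attempt and no reset: what is moved stays moved. The work goes in short steps, Python scripts to look and compute and a tool call to move; the robot and the scene stay as the last step left them, time stands still between calls to the robot, and variables do not carry over. Pictures are saved under pics/ and viewed, at most 13 in all, crops included, and the job is handed in when it is done.

Besides the shell and the picture viewer there is one more tool, called after "Request:" as name(argument=value, ...) on one line, values as JSON. servo_tool: Moves the arm, as the interface text tells. Its arguments: {"type":"object","properties":{"series":{"type":"string"}},"required":["series"]}

```bash
mkdir -p pics
cat > h.py <<'E'
import numpy as np, cv2
from bench import ctrl
from scipy.spatial.transform import Rotation as R
def shot(n,f=None):
    c=ctrl.camera(n)
    if f: cv2.imwrite(f'pics/{f}.png',c['img'][:,:,::-1])
    return c
def world(c):
    "per pixel world points from z_map (scene/side)"
    f=240/np.tan(np.radians(c['fovy'])/2); v,u=np.mgrid[:480,:640]; z=c['z_map']
    P=np.stack([(u-c['cx'])/f*z,(v-c['cy'])/f*z,z],-1); T=c['extrinsics']
    return P@T[:3,:3].T+T[:3,3]
E
python3 - <<'E'
from h import *
print(ctrl.get_obs())
for n in ('scene','side'):
    c=shot(n,n+'0'); print(n,c['fovy'],c['cx'],c['cy'],c['extrinsics'].round(3).tolist())
    np.save(n+'.npy',world(c))
a=[cv2.imread(f'pics/{n}0.png') for n in('scene','side')]
c=shot('wrist','wrist0');print(c['fovy'],c['cx'],c['cy'],c['T_tool_cam'].round(3).tolist())
E
```

```text
{'time_s': 0.0, 'q': array([ 9.81683850e-01,  1.81549243e-01,  1.60804883e+00, -1.19361037e-06,
        1.35377565e+00, -2.06330443e-01]), 'dq': array([-0.00036938,  0.00096745,  0.00012934,  0.00275999, -0.00023424,
        0.00112599]), 'joint_efforts': array([-3.04923078e-04, -4.44882166e+01, -3.51333725e+01, -4.06733052e-04,
        9.20120539e-03, -3.90167361e-05]), 'eef_pos': array([0.21443182, 0.53288899, 0.21915983]), 'eef_rot': array([-3.44383701e-04,  1.90224494e-01,  9.81740214e-01, -8.21250997e-04]), 'wrist_force': array([ 0.32393221, -1.63723201, -0.22159013]), 'torque': array([-0.00214127, -0.01150023,  0.01928028]), 'grasp_force': 0.0, 'opening': 1.0022208814301043}
scene 47.82162406111223 318.76003042127707 241.24610703714976 [[0.439, -0.624, 0.646, -0.076], [-0.898, -0.315, 0.307, -0.097], [0.011, -0.715, -0.699, 0.742], [0.0, 0.0, 0.0, 1.0]]
side 56.87949232140043 317.9472432715736 238.3395968420148 [[-0.975, -0.056, 0.214, 0.411], [-0.22, 0.332, -0.917, 1.017], [-0.02, -0.942, -0.336, 0.348], [0.0, 0.0, 0.0, 1.0]]
65.70646984690485 315.46487230783544 241.99096384514303 [[-0.0, -0.946, -0.323, 0.084], [1.0, 0.0, -0.001, -0.0], [0.001, -0.323, 0.946, -0.154], [0.0, 0.0, 0.0, 1.0]]
```

View pics/scene0.png

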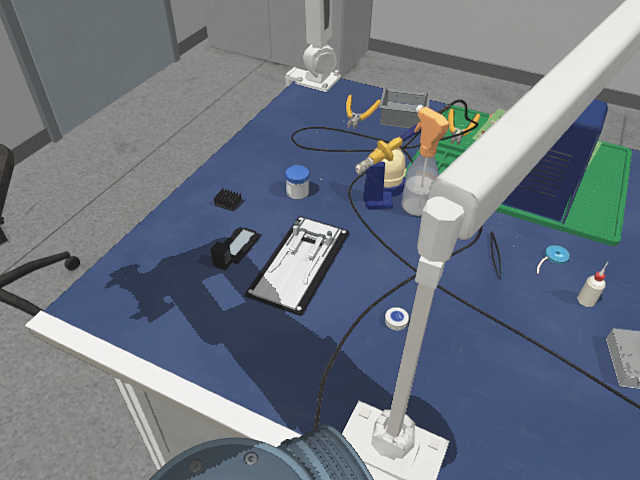

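View pics/side0.png

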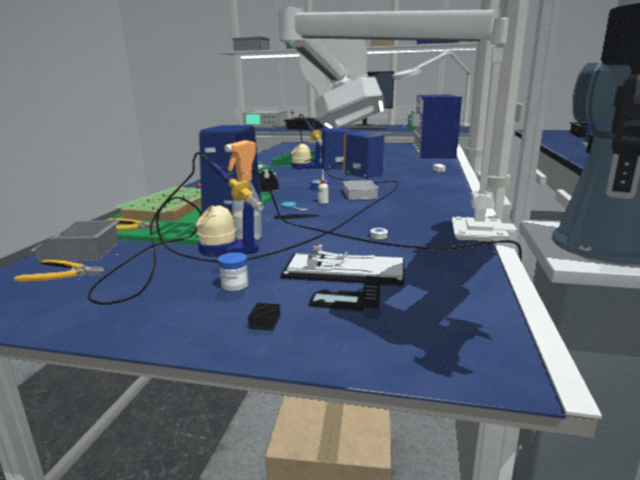

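The scene view shows the deck with its front edge at about (249,293)-(300,310) and its back edge at (299,218)-(349,232). The slide's block is at (220,255) and its bevelled end at about (255,232). The jar is at (297,182), the heatsink at (228,199) and the tin at (396,318).

```bash
python3 - <<'E'
from h import *
for n,roi in (('scene',(200,370,205,320)),('side',(275,410,240,315))):
    P=np.load(n+'.npy'); im=cv2.imread(f'pics/{n}0.png').astype(int)
    u0,u1,v0,v1=roi; m=np.zeros((480,640),bool); m[v0:v1,u0:u1]=1
    z=P[...,2]
    print(n,'bench z',np.median(z[m&(abs(z)<.006)]))
    mm=(m&(z>.006)&(z<.06)).astype(np.uint8)
    k,l,s,c=cv2.connectedComponentsWithStats(mm)
    for i in range(1,k):
        if s[i,4]<60: continue
        p=P[l==i]; r=cv2.minAreaRect((p[:,:2]*1000).astype(np.float32))
        print(s[i],r, 'z pct',np.percentile(p[:,2],[5,50,95]).round(4))
        b=p[p[:,2]>.035]
        if len(b)>10: print('  high',cv2.minAreaRect((b[:,:2]*1000).astype(np.float32)),len(b),b[:,2].max())
    if n=='scene':
        # white deck
        dm=mm*(np.abs(z-.016)<.004)
        p=P[dm>0]; print('deck',cv2.minAreaRect((p[:,:2]*1000).astype(np.float32)))
E
python3 - <<'E'
import cv2
a=cv2.imread('pics/scene0.png')[200:320,200:360]
cv2.imwrite('pics/crop.png',cv2.resize(a,None,fx=5,fy=5,interpolation=cv2.INTER_CUBIC))
E
```

```text
scene bench z -0.0007527467227694817
[ 245  216  104   99 5216] ((540.0916137695312, 234.5554962158203), (229.62806701660156, 111.29991149902344), 2.4637184143066406) z pct [0.0078 0.0142 0.0267]
  high ((597.3372802734375, 237.724365234375), (16.106523513793945, 77.26190948486328), 0.9788666367530823) 68 0.04387315743076625
[210 237  40  32 602] ((498.80267333984375, 363.8685607910156), (52.14495086669922, 80.16559600830078), 89.66194152832031) z pct [0.0068 0.0228 0.046 ]
  high ((473.5458984375, 363.3127746582031), (27.646772384643555, 30.48837661743164), 2.413180351257324) 208 0.048524904461998974
deck ((582.7872924804688, 306.7461853027344), (258.8310546875, 311.8041076660156), 89.33329772949219)
side bench z -0.0005246735241242473
[ 280  242  124   66 3621] ((541.7085571289062, 290.7903137207031), (227.94288635253906, 203.9758758544922), 1.6028720140457153) z pct [0.0075 0.0145 0.039 ]
  high ((548.197509765625, 300.774169921875), (54.19777297973633, 227.54795837402344), 41.406951904296875) 247 0.04651113551298369
```

View pics/crop.png

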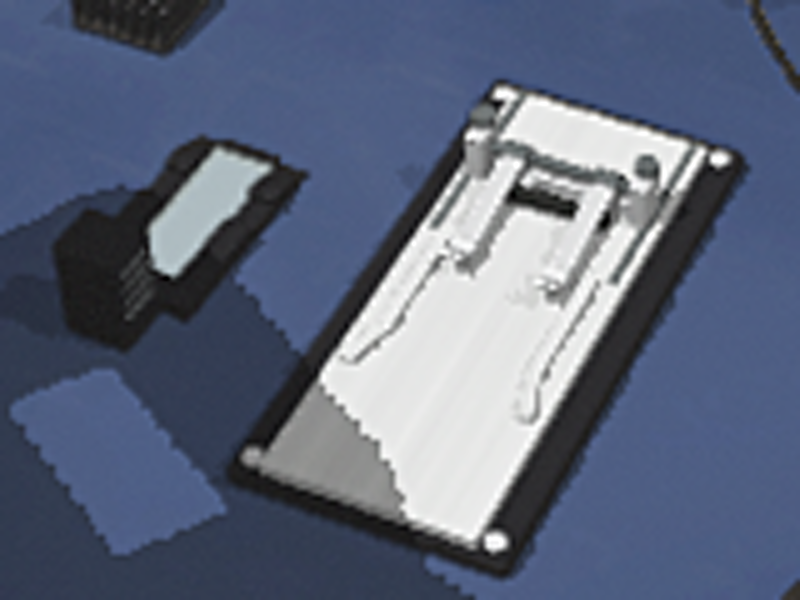

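View pics/wrist0.png

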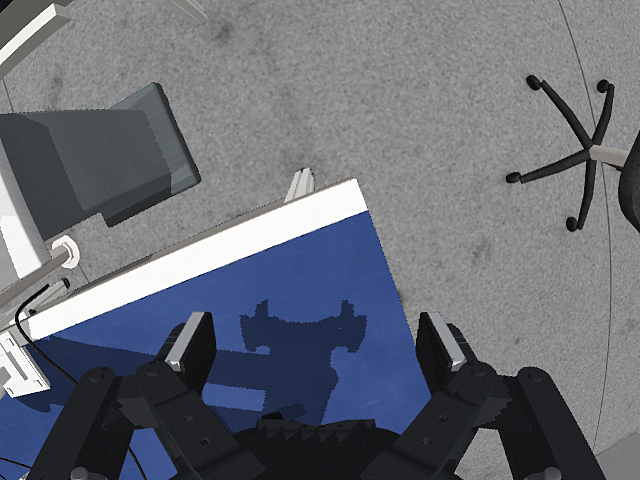

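The crop shows the slide lying with its block toward the robot, its bevel pointing along +x, and the clips open toward the robot. I'll check for tall obstacles, then move in for a wrist look.

Run:
```python
from h import *
for n in ('scene','side'):
    P=np.load(n+'.npy').reshape(-1,3)
    m=(P[:,0]>.1)&(P[:,0]<.85)&(P[:,1]>-.15)&(P[:,1]<.6)&(P[:,2]>.055)&(P[:,2]<.6)
    q=P[m]; g=np.floor(q[:,:2]/.06).astype(int)
    for k in sorted(set(map(tuple,g))):
        s=q[(g==k).all(1)]
        if len(s)>15: print(n,(np.array(k)*.06).round(2),len(s),s[:,2].min().round(2),s[:,2].max().round(2))
```

```text
scene [ 0.06 -0.06] 152 0.33 0.36
scene [ 0.18 -0.06] 163 0.06 0.09
scene [0.18 0.42] 84 0.25 0.3
scene [0.18 0.48] 91 0.24 0.27
scene [ 0.24 -0.12] 2007 0.06 0.48
scene [ 0.24 -0.06] 7297 0.06 0.48
scene [ 0.3  -0.12] 2309 0.43 0.48
scene [ 0.3  -0.06] 791 0.47 0.48
scene [ 0.36 -0.12] 2444 0.44 0.49
scene [ 0.36 -0.06] 81 0.48 0.48
scene [ 0.42 -0.18] 166 0.44 0.49
scene [ 0.42 -0.12] 1914 0.44 0.49
scene [ 0.48 -0.18] 892 0.45 0.49
scene [ 0.48 -0.12] 846 0.49 0.49
scene [ 0.54 -0.18] 1000 0.45 0.5
scene [ 0.54 -0.12] 313 0.49 0.5
scene [ 0.6  -0.18] 557 0.5 0.5
scene [ 0.6  -0.12] 18 0.49 0.5
scene [ 0.66 -0.18] 115 0.5 0.5
scene [0.66 0.18] 36 0.1 0.12
scene [0.66 0.3 ] 48 0.06 0.06
scene [0.72 0.06] 1219 0.06 0.23
scene [0.72 0.12] 672 0.06 0.16
scene [0.72 0.18] 276 0.06 0.15
scene [0.72 0.3 ] 39 0.06 0.06
scene [0.78 0.06] 864 0.07 0.23
scene [0.78 0.12] 676 0.06 0.22
scene [0.84 0.12] 24 0.07 0.1
side [ 0.06 -0.06] 454 0.26 0.36
side [0.06 0.  ] 51 0.29 0.33
side [0.18 0.48] 50 0.27 0.36
side [0.18 0.54] 1619 0.24 0.4
side [ 0.24 -0.06] 2297 0.06 0.48
side [0.24 0.48] 405 0.36 0.41
side [0.24 0.54] 3316 0.24 0.41
side [ 0.3  -0.06] 942 0.42 0.48
side [ 0.36 -0.12] 231 0.42 0.48
side [ 0.36 -0.06] 645 0.42 0.48
side [ 0.42 -0.12] 807 0.43 0.49
side [ 0.48 -0.12] 728 0.43 0.49
side [ 0.54 -0.18] 19 0.44 0.45
side [ 0.54 -0.12] 667 0.44 0.5
side [ 0.6  -0.18] 295 0.44 0.5
side [ 0.6  -0.12] 345 0.45 0.5
side [ 0.66 -0.18] 554 0.45 0.5
side [0.66 0.3 ] 20 0.06 0.06
side [ 0.72 -0.18] 618 0.44 0.52
side [ 0.72 -0.06] 22 0.06 0.08
side [0.72 0.06] 196 0.06 0.22
side [0.72 0.12] 147 0.06 0.16
side [0.72 0.18] 577 0.06 0.15
side [0.72 0.3 ] 35 0.06 0.06
side [ 0.78 -0.12] 17 0.12 0.13
side [ 0.78 -0.06] 57 0.07 0.13
side [0.78 0.06] 740 0.06 0.23
side [0.78 0.12] 476 0.06 0.22
side [0.78 0.18] 544 0.06 0.15
side [0.84 0.12] 24 0.09 0.17
side [0.84 0.18] 41 0.06 0.08
```

Request:
servo_tool(series="-1 -0.025 -0.011 -0.003 0 0 7; -1 -0.05 -0.022 -0.005 0 0 14; -1 -0.074 -0.033 -0.008 0 0 21; -1 -0.1 -0.044 -0.01 0 0 28; -1 -0.124 -0.055 -0.013 0 0 35; -1 -0.148 -0.066 -0.015 0 0 42; -1 -0.172 -0.077 -0.018 0 0 49; -1 -0.197 -0.088 -0.02 0 0 56; -1 -0.221 -0.1 -0.023 0 0 63; -1 -0.246 -0.11 -0.025 0 0 70; -1 -0.27 -0.12 -0.028 0 0 77; -1 -0.295 -0.132 -0.03 0 0 84")

```text
time_s: 1.15
eef_pos: [0.4398, 0.2998, 0.2501]
eef_rot: [-0.0, 0.8, 0.6, -0.0]
wrist_force: [0.1, -0.1, 0.1]
opening: 1.002
grasp_force: 0.0
```

Request:
servo_tool(series="-1 0 0 0 0 0 7; -1 0 0 0 0 0 14; -1 0 0 0 0 0 21; -1 0 0 0 0 0 28; -1 0 0 0 0 0 35; -1 0 0 0 0 0 42; -1 0 0 0 0 0 49; -1 0 0 0 0 0 56; -1 0 0 0 0 0 63; -1 0 0 0 0 0 70; -1 0 0 0 0 0 74; -1 0 0 0 0 0 74")

```text
time_s: 2.15
eef_pos: [0.4389, 0.3007, 0.2497]
eef_rot: [0.0, 1.0, -0.001, -0.0]
wrist_force: [-0.8, -0.2, -0.4]
opening: 1.0
grasp_force: 0.0
```

```bash
cat >> h.py <<'E'
def wrist(f=None):
    o=ctrl.get_obs(); c=shot('wrist',f); q=o['eef_rot']
    T=np.eye(4); T[:3,:3]=R.from_quat([q[1],q[2],q[3],q[0]]).as_matrix(); T[:3,3]=o['eef_pos']
    c['T']=T@c['T_tool_cam']; return c,o
def onplane(c,uv,z):
    "fisheye pixel(s) -> world point on plane z"
    f=240/np.tan(np.radians(c['fovy'])/2); uv=np.atleast_2d(uv).astype(float)
    d=uv-[c['cx'],c['cy']]; r=np.linalg.norm(d,axis=1,keepdims=True)+1e-9; th=r/f
    ray=np.hstack([d/r*np.sin(th),np.cos(th)])@c['T'][:3,:3].T; o=c['T'][:3,3]
    return o+ray*((z-o[2])/ray[:,2:])
E
python3 - <<'E'
from h import *
c,o=wrist('w1'); print(o['time_s'],o['eef_pos'],o['eef_rot'],o['q'],o['wrist_force'])
np.savez('w1.npz',T=c['T'],z=c['z_map'],fovy=c['fovy'],cx=c['cx'],cy=c['cy'])
E
```

```text
2.15 [0.43889515 0.3006612  0.2497385 ] [ 1.41734183e-04  9.99999739e-01 -6.34097166e-04 -3.17333195e-04] [ 3.77355983e-01  6.00341344e-02  1.68007277e+00 -2.96527321e-05
  1.40218022e+00  1.94942549e+00] [-0.75905401 -0.22406077 -0.44252205]
```

View pics/w1.png

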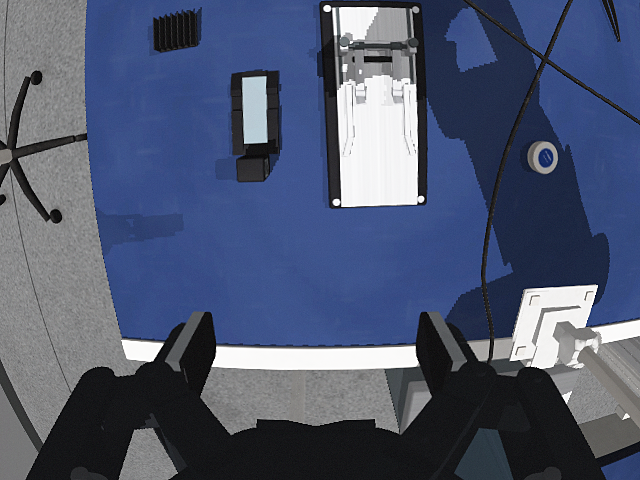

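The wrist view shows the slide upright at (255,115), with the glass pane at about (255,110) and the block at (253,168). The stage deck spans (335,205)-(420,205), the guide flares are at (348,155) and (408,152), and the tin is at (542,157).

```bash
cat > meas.py <<'E'
from h import *
d=np.load('w1.npz'); c={k:d[k] for k in d.files}; im=cv2.imread('pics/w1.png'); hsv=cv2.cvtColor(im,cv2.COLOR_BGR2HSV)
v,u=np.mgrid[:480,:640]
pix=lambda m: np.c_[u[m],v[m]]
# slide: glass
g=(hsv[...,2]>140)&(hsv[...,1]<80)&(u>225)&(u<290)&(v>60)&(v<160)
P=onplane(c,pix(g),.009)[:,:2]*1000; print('glass',cv2.minAreaRect(P.astype(np.float32)))
# dark frame rows (non-blue): world edges of frame
dk=((hsv[...,2]<70)|g)&(u>222)&(u<292)&(v>60)&(v<195)
Z=c['z']; f=240/np.tan(np.radians(float(c['fovy']))/2)
dx=u-c['cx'];dy=v-c['cy'];r=np.hypot(dx,dy)+1e-9;th=r/f
W=np.stack([dx/r*np.tan(th)*Z,dy/r*np.tan(th)*Z,Z],-1)@c['T'][:3,:3].T+c['T'][:3,3]
s=(u>222)&(u<292)&(v>60)&(v<195)
print('bench z',np.median(W[(u>150)&(u<220)&(v>220)&(v<300)][:,2]))
fr=s&(W[...,2]>.004)&(W[...,2]<.014); bl=s&(W[...,2]>.040)
for n,m in(('frame',fr),('blocktop',bl)):
    Q=W[m]; print(n,cv2.minAreaRect((Q[:,:2]*1000).astype(np.float32)),np.median(Q[:,2]))
mL=s&dk&(W[...,2]>.004)&(W[...,2]<.014)
# deck
wh=(hsv[...,2]>150)&(hsv[...,1]<60)&(u>320)&(u<430)&(v<215)
L,Rr=[],[]
for y in range(100,192,4):
    x=np.where(wh[y])[0]
    L.append((x.min()-.5,y));Rr.append((x.max()+.5,y))
for n,e in(('L',L),('R',Rr)):
    p=onplane(c,e,.016)*1000; k=np.polyfit(p[:,0],p[:,1],1); res=p[:,1]-np.polyval(k,p[:,0])
    print(n,'slope deg',np.degrees(np.arctan(k[0])),'y at x=430,540',np.polyval(k,[430,540]),abs(res).max())
fe=[(x,np.where(wh[:,x])[0].max()+.5) for x in range(345,412,3)]
p=onplane(c,fe,.016)*1000; k=np.polyfit(p[:,1],p[:,0],1); print('front edge x at y=235',np.polyval(k,235),np.degrees(np.arctan(k[0])),'raw',np.median(p[:,0]))
st=(u>315)&(u<435)&(v<215)
D=W[st&(abs(W[...,2]-.016)<.003)&wh]; print('deck zmap',cv2.minAreaRect((D[:,:2]*1000).astype(np.float32)),np.median(D[:,2]))
H=W[st&(W[...,2]>.025)]; print('bridge/clips', (H.min(0)*1000).round(), (H.max(0)*1000).round())
E
python3 meas.py
python3 - <<'E'
import cv2
a=cv2.imread('pics/w1.png')[0:215,310:440]
cv2.imwrite('pics/crop2.png',cv2.resize(a,None,fx=2.75,fy=2.75,interpolation=cv2.INTER_CUBIC))
E
```

```text
glass ((533.0309448242188, 364.3939208984375), (25.498165130615234, 71.52155303955078), 89.55825805664062)
bench z -0.0002969638217856785
frame ((518.4785766601562, 364.56536865234375), (113.59053802490234, 51.05121612548828), 0.2365632802248001) 0.006646605497319991
blocktop ((486.58685302734375, 336.2633056640625), (31.73750877380371, 93.56927490234375), 25.170166015625) 0.045565633106548764
L slope deg 2.9675768552260613 y at x=430,540 [272.73400609 278.43644472] 0.612772937187458
R slope deg 2.9920196735675777 y at x=430,540 [188.60210854 194.35160117] 0.4993791171476687
front edge x at y=235 430.35817413487655 -2.527778089825771 raw 430.08500205151
deck zmap ((537.3777465820312, 237.27969360351562), (214.96197509765625, 88.27234649658203), 2.470390558242798) 0.015330714542085455
bridge/clips [521. 200.  25.] [607. 301. 403.]
```

View pics/crop2.png

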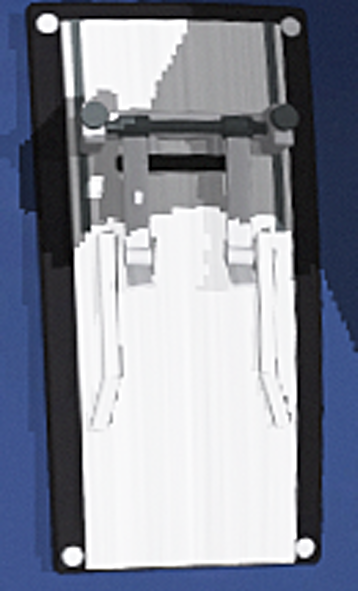

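Request:
servo_tool(series="-1 0.01 -0.02 0.015 0 0 0; -1 0.02 -0.04 0.04 0 0 0; -1 0.03 -0.058 0.07 0 0 0; -1 0.0346 -0.0635 0.1 0 0 0; -1 0.0346 -0.0635 0.125 0 0 0; -1 0.0346 -0.0635 0.15 0 0 0; -1 0.0346 -0.0635 0.17 0 0 0; -1 0.0346 -0.0635 0.185 0 0 0; -1 0.0346 -0.0635 0.197 0 0 0; -1 0.0346 -0.0635 0.205 0 0 0; -1 0.0346 -0.0635 0.2097 0 0 0; -1 0.0346 -0.0635 0.2097 0 0 0")

```text
time_s: 3.2
eef_pos: [0.4733, 0.3641, 0.0398]
eef_rot: [0.0, 1.0, 0.001, -0.0]
wrist_force: [-0.1, -0.7, -0.2]
opening: 1.0
grasp_force: 0.0
```

Request:
servo_tool(series="0 0 0 0 0 0 0; 0.2 0 0 0 0 0 0; 0.3 0 0 0 0 0 0; 0.4 0 0 0 0 0 0; 0.6 0 0 0 0 0 0; 0.8 0 0 0 0 0 0; 1 0 0 0 0 0 0; 1 0 0 0 0 0 0; 1 0 0 0 0 0 0; 1 0 0 0 0 0 0; 1 0 0 0 0 0 0; 1 0 0 0 0 0 0")

```text
time_s: 4.2
eef_pos: [0.4736, 0.3643, 0.0404]
eef_rot: [0.0, 1.0, 0.001, -0.0]
wrist_force: [-0.0, 0.0, -0.4]
opening: -0.0
grasp_force: 0.0
```

The gripper closed fully with nothing in it, so I'll look.

Run:
```python
from h import *
c,o=wrist('w2'); s=shot('scene','s2')
a=cv2.imread('pics/w2.png'); b=cv2.imread('pics/s2.png')[160:340,160:400]
b=cv2.resize(b,None,fx=2,fy=2); a=cv2.resize(a,(480,360)); 
cv2.imwrite('pics/both.png',cv2.resize(np.hstack([a,b]),(800,300)))
```

```text
(no output)
```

View pics/both.png

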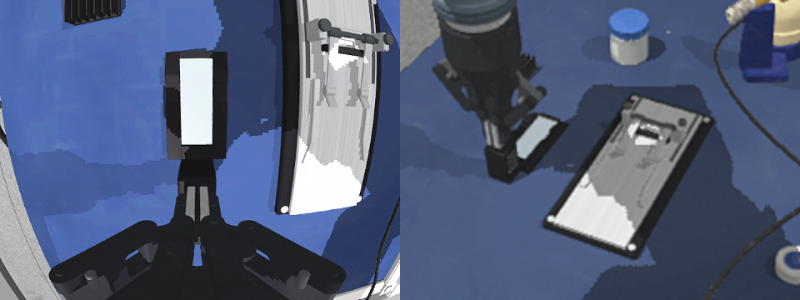

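Run:
```python
from h import *
c,o=wrist(); print(o['eef_pos'],o['wrist_force'])
def W(c,z):
    f=240/np.tan(np.radians(float(c['fovy']))/2); v,u=np.mgrid[:480,:640]
    dx=u-c['cx'];dy=v-c['cy'];r=np.hypot(dx,dy)+1e-9;th=r/f
    return np.stack([dx/r*np.tan(th)*z,dy/r*np.tan(th)*z,z],-1)@c['T'][:3,:3].T+c['T'][:3,3],u,v
d=np.load('w1.npz'); w1,u,v=W({k:d[k] for k in d.files},d['z'])
m=(u>222)&(u<292)&(v>60)&(v<195)&(w1[...,2]>.03)&(w1[...,2]<.055)
Q=w1[m]; print('w1 block',cv2.minAreaRect((Q[:,:2]*1000).astype(np.float32)),np.percentile(Q,[2,50,98],axis=0).round(4).tolist())
w2,u,v=W(c,c['z_map']); 
m=(u>225)&(u<400)&(v>60)&(v<480)
for lo,hi in((.004,.013),(.035,.055)):
    k=m&(w2[...,2]>lo)&(w2[...,2]<hi)&(w2[...,1]>.32)&(w2[...,1]<.41)&(w2[...,0]<.6)
    Q=w2[k]; print(lo,hi,len(Q),np.percentile(Q,[2,50,98],axis=0).round(4).tolist(), 'px',u[k].min(),u[k].max(),v[k].min(),v[k].max())
h=cv2.cvtColor(c['img'],cv2.COLOR_RGB2HSV)
g=(h[...,2]>140)&(h[...,1]<80)&(u>270)&(u<360)&(v>70)&(v<250)
print('glass px',u[g].min(),u[g].max(),v[g].min(),v[g].max(),cv2.minAreaRect((onplane(c,np.c_[u[g],v[g]],.009)[:,:2]*1000).astype(np.float32)))
```

```text
[0.47361399 0.3643068  0.04035133] [ 0.26371039  0.13958038 -0.37594538]
w1 block ((473.4874572753906, 363.7525329589844), (24.501394271850586, 28.457717895507812), 1.1208304166793823) [[0.4619, 0.3497, 0.0344], [0.474, 0.3628, 0.0455], [0.4851, 0.3771, 0.0472]]
0.004 0.013 14351 [[0.4863, 0.3409, 0.0041], [0.5283, 0.365, 0.0059], [0.5719, 0.389, 0.0101]] px 263 364 82 258
0.035 0.055 1764 [[0.4731, 0.3512, 0.0359], [0.4828, 0.3649, 0.0454], [0.4858, 0.3779, 0.0469]] px 284 345 274 312
glass px 287 339 93 231 ((533.8474731445312, 365.1200866699219), (70.45804595947266, 25.53447723388672), 0.7280250787734985)
```

Run:
```python
import cv2
a=cv2.imread('pics/w2.png')[200:480,200:440]
b=cv2.imread('pics/s2.png')[200:290,180:280]
cv2.imwrite('pics/z2.png',cv2.hconcat([cv2.resize(a,(480,560)),cv2.resize(b,(300,560))]))
```

```text
(no output)
```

View pics/z2.png

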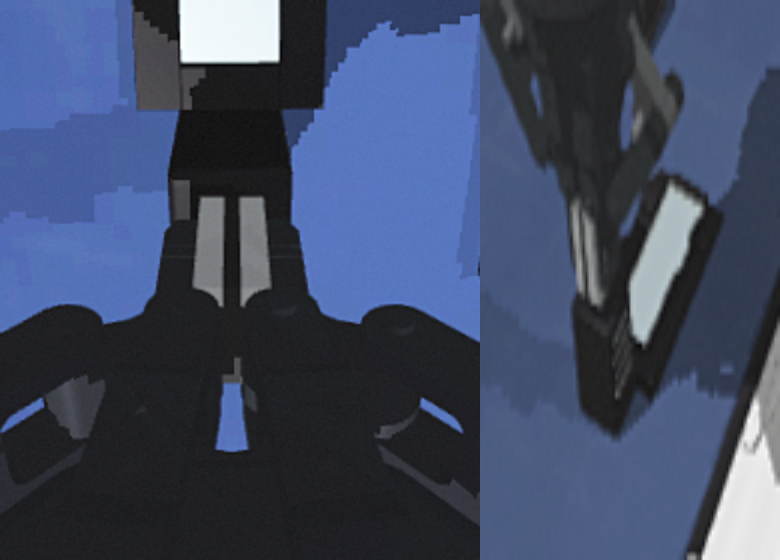

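Run:
```python
from h import *
s=shot('scene'); P=world(s); im=s['img'].astype(int)
# light pad pixels in crop right: crop x 570..610,y 195..300 -> full px
u0=180;v0=200
for (x,y) in [(575,210),(580,250),(590,280),(595,298),(600,230),(605,290),(590,320),(600,340),(585,370),(610,380)]:
    u=int(u0+(x-480)/3); v=int(v0+y/6.22); print((u,v),im[v,u],P[v,u].round(4))
p=shot('side','sd2'); Q=world(p)
m=(Q[...,0]>.44)&(Q[...,0]<.51)&(Q[...,1]>.32)&(Q[...,1]<.41)&(Q[...,2]>.003)
for z in np.arange(0,.13,.008):
    k=m&(Q[...,2]>=z)&(Q[...,2]<z+.008)
    if k.sum()>3: print(round(z,3),k.sum(),(Q[k].min(0)*1000).round(),(Q[k].max(0)*1000).round())
a=p['img'][210:330,280:440,::-1]
cv2.imwrite('pics/sdz.png',cv2.resize(a,(800,600),interpolation=cv2.INTER_CUBIC))
```

```text
(211, 233) [124 125 125] [0.4633 0.3683 0.087 ]
(213, 240) [117 119 120] [0.4617 0.3652 0.0726]
(216, 245) [138 140 140] [0.463  0.3615 0.0607]
(218, 247) [147 150 151] [0.4626 0.3574 0.0578]
(220, 236) [32 34 36] [0.4652 0.3511 0.0855]
(221, 246) [54 57 58] [0.4645 0.3519 0.0612]
(216, 251) [50 49 51] [0.4636 0.3644 0.0435]
(220, 254) [30 30 30] [0.4611 0.3542 0.0428]
(215, 259) [36 34 35] [0.461  0.3677 0.0236]
(223, 261) [32 31 33] [0.4623 0.3511 0.0248]
0.0 162 [464. 340.   3.] [510. 392.   8.]
0.008 154 [464. 341.   8.] [510. 391.  16.]
0.016 79 [464. 354.  16.] [488. 381.  24.]
0.024 77 [464. 357.  24.] [488. 381.  32.]
0.032 70 [464. 359.  32.] [486. 381.  40.]
0.04 127 [464. 353.  40.] [488. 380.  46.]
0.048 33 [465. 368.  51.] [484. 374.  56.]
0.056 57 [464. 366.  56.] [486. 380.  64.]
0.064 68 [464. 368.  64.] [486. 380.  72.]
0.072 69 [464. 369.  72.] [485. 380.  80.]
0.08 61 [464. 369.  80.] [485. 380.  88.]
0.088 19 [462. 359.  88.] [483. 390.  96.]
0.096 75 [462. 354.  96.] [489. 400. 104.]
0.104 61 [462. 374. 104.] [486. 406. 112.]
0.112 59 [458. 359. 112.] [487. 410. 119.]
0.12 31 [458. 348. 120.] [465. 383. 128.]
0.128 41 [458. 348. 128.] [492. 392. 136.]
```

View pics/sdz.png

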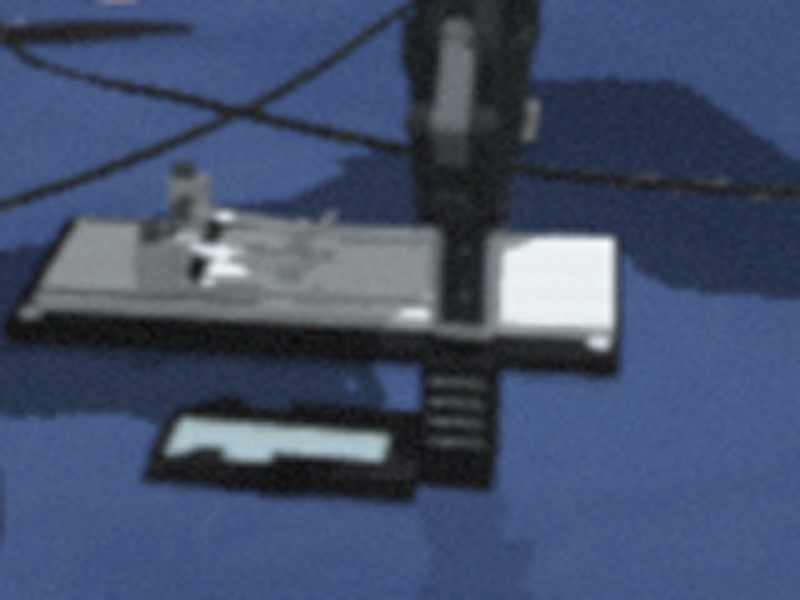

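The image shows the shut fingertips ending at about z = 53 mm, just above the block top, which is roughly 38 mm higher than the tool text implies. The x and y positions are right. I'll open, go 42 mm lower and grip again.

Request:
servo_tool(series="-1 0 0 0 0 0 0; -1 0 0 0 0 0 0; -1 0 0 0 0 0 0; -1 0 0 0 0 0 0; -1 0 0 0 0 0 0; -1 0 0 0 0 0 0; -1 0 0 0 0 0 0; -1 0 0 0 0 0 0; -1 0 0 0 0 0 0; -1 0 0 0 0 0 0; -1 0 0 0.005 0 0 0; -1 0 0 0.010 0 0 0")

```text
time_s: 5.45
eef_pos: [0.4739, 0.3644, 0.0303]
eef_rot: [-0.0, 1.0, 0.001, 0.0]
wrist_force: [-0.5, -0.3, 0.3]
opening: 1.0
grasp_force: 0.0
```

Request:
servo_tool(series="-1 0 0 0.006 0 0 0; -1 0 0 0.012 0 0 0; -1 0 0 0.018 0 0 0; -1 0 0 0.023 0 0 0; -1 0 0 0.028 0 0 0; -1 0 0 0.031 0 0 0; -1 0 0 0.032 0 0 0; -1 0 0 0.032 0 0 0; -1 0 0 0.032 0 0 0")

```text
time_s: 6.2
eef_pos: [0.4738, 0.3644, -0.0015]
eef_rot: [-0.0, 1.0, 0.001, 0.0]
wrist_force: [0.6, -0.1, -0.3]
opening: 1.001
grasp_force: 0.0
```

Request:
servo_tool(series="0 0 0 0 0 0 0; 0.1 0 0 0 0 0 0; 0.2 0 0 0 0 0 0; 0.3 0 0 0 0 0 0; 0.4 0 0 0 0 0 0; 0.5 0 0 0 0 0 0; 0.7 0 0 0 0 0 0; 1 0 0 0 0 0 0; 1 0 0 0 0 0 0; 1 0 0 0 0 0 0; 1 0 0 0 0 0 0; 1 0 0 0 0 0 0")

```text
time_s: 7.2
eef_pos: [0.4739, 0.3645, -0.0013]
eef_rot: [-0.0, 1.0, 0.001, 0.0]
wrist_force: [-0.0, 0.6, 3.9]
opening: 0.318
grasp_force: 59.6
```

Request:
servo_tool(series="1 0 0 -0.005 0 0 0; 1 0 0 -0.01 0 0 0; 1 0 0 -0.016 0 0 0; 1 0 0 -0.023 0 0 0; 1 0 0 -0.03 0 0 0; 1 0 0 -0.036 0 0 0; 1 0 0 -0.04 0 0 0; 1 0 0 -0.04 0 0 0; 1 0 0 -0.04 0 0 0; 1 0 0 -0.04 0 0 0")

```text
time_s: 8.03
eef_pos: [0.4734, 0.3642, 0.0381]
eef_rot: [0.0, 1.0, 0.001, -0.0]
wrist_force: [1.1, 0.2, -2.8]
opening: 0.32
grasp_force: 59.1
```

```bash
cat > sl.py <<'E'
from h import *
import sys
def W(c):
    z=c['z_map']; f=240/np.tan(np.radians(float(c['fovy']))/2); v,u=np.mgrid[:480,:640]
    dx=u-c['cx'];dy=v-c['cy'];r=np.hypot(dx,dy)+1e-9;th=r/f
    return np.stack([dx/r*np.tan(th)*z,dy/r*np.tan(th)*z,z],-1)@c['T'][:3,:3].T+c['T'][:3,3],u,v
c,o=wrist(sys.argv[1]); w,u,v=W(c); h=cv2.cvtColor(c['img'],cv2.COLOR_RGB2HSV)
print(o['time_s'],o['eef_pos'].round(4),R.from_quat(o['eef_rot'][[1,2,3,0]]).as_matrix()[:,0].round(4),o['wrist_force'].round(1),o['opening'],o['grasp_force'])
g=(h[...,2]>140)&(h[...,1]<80)&(u>260)&(u<370)&(v>50)&(v<260)
k,l,s,_=cv2.connectedComponentsWithStats(g.astype(np.uint8)); g=l==1+s[1:,4].argmax()
Q=w[g]; A=np.c_[Q[:,:2]-Q[:,:2].mean(0),np.ones(len(Q))]; p=np.linalg.lstsq(A,Q[:,2],rcond=None)[0]
rc=cv2.minAreaRect((Q[:,:2]*1000).astype(np.float32))
print('glass rect',rc,'z',Q[:,2].mean().round(4),'slopes deg',np.degrees(p[:2]).round(2),'px',u[g].min(),u[g].max(),v[g].min(),v[g].max())
E
python3 sl.py w3
```

```text
8.0333 [0.4734 0.3642 0.0381] [ 1.0e+00  1.2e-03 -4.0e-04] [ 1.1  0.2 -2.8] 0.32038513685440295 59.05951738357544
glass rect ((532.9005126953125, 364.44683837890625), (72.37911987304688, 26.24907684326172), 0.6082770824432373) z 0.0445 slopes deg [ 1.95 -0.18] px 281 347 86 259
```

Run:
```python
from h import *
d=np.load('w1.npz'); c={k:d[k] for k in d.files}; z=d['z']
im=cv2.imread('pics/w1.png'); h=cv2.cvtColor(im,cv2.COLOR_BGR2HSV)
f=240/np.tan(np.radians(float(c['fovy']))/2); v,u=np.mgrid[:480,:640]
dx=u-c['cx'];dy=v-c['cy'];r=np.hypot(dx,dy)+1e-9;th=r/f
w=np.stack([dx/r*np.tan(th)*z,dy/r*np.tan(th)*z,z],-1)@c['T'][:3,:3].T+c['T'][:3,3]
def sl(m):
    Q=w[m];A=np.c_[Q[:,:2]-Q[:,:2].mean(0),np.ones(len(Q))];p=np.linalg.lstsq(A,Q[:,2],rcond=None)[0]; return np.degrees(p[:2]).round(2),Q[:,2].mean().round(4)
g=(h[...,2]>140)&(h[...,1]<80)&(u>225)&(u<290)&(v>60)&(v<160)
print('glass on bench',sl(g)); 
dk=(h[...,2]>150)&(h[...,1]<60)&(u>345)&(u<412)&(v>110)&(v<200); print('deck',sl(dk))
b=(u>225)&(u<310)&(v>200)&(v<300);print('bench',sl(b))
a=np.radians(2.8); O=np.array([.5302,.2358]); S=np.array([[np.cos(a),np.sin(a)],[-np.sin(a),np.cos(a)]])
st=(w[...,:2]-O)@S.T
m=(abs(st[...,1])<.028)&(st[...,0]>-.04)&(st[...,0]<.06)&(u>315)&(u<435)&(v<215)
for y0,y1 in((-.024,-.014),(-.012,.012),(.014,.024)):
  for x0 in np.arange(-30,60,3):
    k=m&(st[...,1]>y0)&(st[...,1]<y1)&(st[...,0]>x0/1000)&(st[...,0]<(x0+3)/1000)
    if k.sum(): print((y0,x0,(w[k][:,2].max()*1000).round(1),(np.median(w[k][:,2])*1000).round(1)),end=' ')
  print()
```

```text
glass on bench (array([ -1.29, -57.69]), np.float64(0.0053))
deck (array([ 4.84, 15.01]), np.float64(0.0173))
bench (array([10.25, -5.41]), np.float64(0.0015))
(-0.024, np.int64(-30), np.float64(16.6), np.float64(15.4)) (-0.024, np.int64(-27), np.float64(17.2), np.float64(15.3)) (-0.024, np.int64(-24), np.float64(17.3), np.float64(15.2)) (-0.024, np.int64(-21), np.float64(16.7), np.float64(15.6)) (-0.024, np.int64(-18), np.float64(17.4), np.float64(15.0)) (-0.024, np.int64(-15), np.float64(17.2), np.float64(15.8)) (-0.024, np.int64(-12), np.float64(17.4), np.float64(15.4)) (-0.024, np.int64(-9), np.float64(16.5), np.float64(15.1)) (-0.024, np.int64(-6), np.float64(17.0), np.float64(15.4)) (-0.024, np.int64(-3), np.float64(16.6), np.float64(15.1)) (-0.024, np.int64(0), np.float64(16.1), np.float64(15.2)) (-0.024, np.int64(3), np.float64(16.5), np.float64(15.5)) (-0.024, np.int64(6), np.float64(30.9), np.float64(15.8)) (-0.024, np.int64(9), np.float64(29.6), np.float64(27.3)) (-0.024, np.int64(12), np.float64(27.3), np.float64(24.8)) (-0.024, np.int64(15), np.float64(25.7), np.float64(
[... 3650 characters left out ...]
.0)) (0.014, np.int64(24), np.float64(25.6), np.float64(23.5)) (0.014, np.int64(27), np.float64(26.3), np.float64(23.9)) (0.014, np.int64(30), np.float64(27.4), np.float64(24.8)) (0.014, np.int64(33), np.float64(28.1), np.float64(25.2)) (0.014, np.int64(36), np.float64(27.5), np.float64(25.7)) (0.014, np.int64(39), np.float64(28.3), np.float64(25.8)) (0.014, np.int64(42), np.float64(28.6), np.float64(26.3)) (0.014, np.int64(45), np.float64(28.5), np.float64(26.6)) (0.014, np.int64(48), np.float64(28.3), np.float64(27.0)) (0.014, np.int64(51), np.float64(28.9), np.float64(27.7)) (0.014, np.int64(54), np.float64(29.3), np.float64(28.2)) (0.014, np.int64(57), np.float64(30.4), np.float64(28.6))
```

Request:
servo_tool(series="1 -0.004 0.005 0 0 0 0; 1 -0.012 0.017 0 0 0 0; 1 -0.022 0.033 0 0 0 0; 1 -0.034 0.05 0 0 0 -0.5; 1 -0.046 0.068 0 0 0 -1; 1 -0.058 0.085 0 0 0 -1.5; 1 -0.069 0.102 0 0 0 -2; 1 -0.079 0.117 0 0 0 -2.5; 1 -0.087 0.128 0 0 0 -2.8; 1 -0.091 0.134 0 0 0 -2.8; 1 -0.093 0.136 0 0 0 -2.8; 1 -0.093 0.136 0 0 0 -2.8")

```text
time_s: 9.08
eef_pos: [0.3806, 0.228, 0.0384]
eef_rot: [-0.0, 1.0, 0.025, -0.0]
wrist_force: [0.1, -0.4, -1.0]
opening: 0.321
grasp_force: 59.2
```

```bash
cat >> sl.py <<'E'
def fit(m):
    Q=w[m]; 
    for _ in range(4):
        mu=Q.mean(0); A=np.c_[Q[:,:2]-mu[:2],np.ones(len(Q))]; p=np.linalg.lstsq(A,Q[:,2],rcond=None)[0]
        r=abs(A@p-Q[:,2]); Q=Q[r<max(2.5*np.median(r),.0005)]
    return np.degrees(np.arctan(p[:2])).round(2),p[2].round(4),len(Q)
print('robust glass',fit(g))
O=np.array([.5302,.2358]);a=np.radians(2.8);S=np.array([[np.cos(a),np.sin(a)],[-np.sin(a),np.cos(a)]])
print('glass centre in stage',(S@(np.array(rc[0])/1000-O)*1000).round(1),' TCP in stage',(S@(o['eef_pos'][:2]-O)*1000).round(1))
# deck edges (white vs dark rim) seen ahead of/behind slide, by rays on z=.016
wh=(h[...,2]>105)&(h[...,1]<60)
L,Rr=[],[]
st=(onplane(c,np.c_[u.ravel(),v.ravel()],.016)[:,:2]-O)@S.T*1000; st=st.reshape(480,640,2)
for x0 in range(-40,45,4):
    for lst,s0 in((L,1),(Rr,-1)):
        k=(abs(st[...,0]-x0)<1)&(st[...,1]*s0>33)&(st[...,1]*s0<55)&wh
        if k.sum()>3: lst.append((x0,s0*np.percentile(st[k][:,1]*s0,97)))
for n,e in(('L',L),('R',Rr)):
    e=np.array(e)
    if len(e)>3: print(n,len(e),np.polyfit(e[:,0],e[:,1],1),np.median(e[:,1]))
E
python3 sl.py w4
```

```text
9.0833 [0.3806 0.228  0.0384] [ 0.9988  0.0492 -0.    ] [ 0.1 -0.4 -1. ] 0.3213658149471536 59.15520429611206
glass rect ((439.8606262207031, 231.14134216308594), (72.61135864257812, 26.11071014404297), 3.2226152420043945) z 0.0448 slopes deg [ 1.95 -0.14] px 281 347 86 259
robust glass (array([ 0.19, -0.07]), np.float64(0.0442), 8729)
glass centre in stage [-90.5  -0.2]  TCP in stage [-149.8   -0.5]
L 9 [-2.80178366e-03  4.13854375e+01] 41.45182801972578
R 9 [-4.09518876e-03 -4.13590957e+01] -41.225027123523375
```

View pics/w4.png

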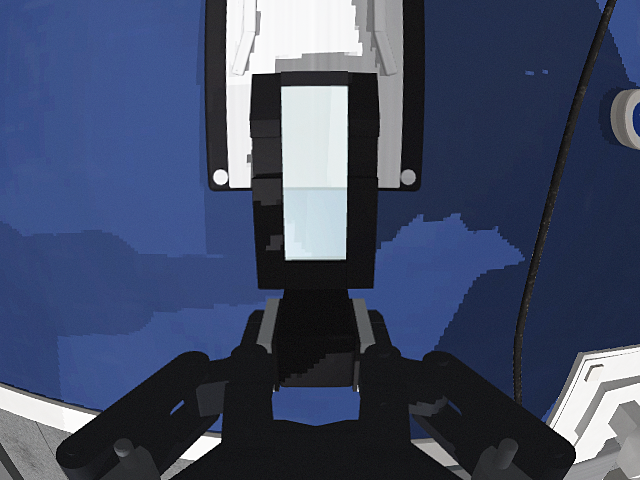

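The slide is centred on the stage midline to about 0.3 mm, its pitch is about 0.2° and its heading is within about 0.4°. Lowering it onto the deck.

Request:
servo_tool(series="1 0 0 0.003 0 0 0; 1 0 0 0.007 0 0 0; 1 0 0 0.011 0 0 0; 1 0 0 0.015 0 0 0; 1 0 0 0.018 0 0 0; 1 0 0 0.02 0 0 0; 1 0 0 0.021 0 0 0; 1 0 0 0.0215 0 0 0; 1 0 0 0.022 0 0 0; 1 0 0 0.022 0 0 0; 1 0 0 0.022 0 0 0; 1 0 0 0.022 0 0 0")

```text
time_s: 10.13
eef_pos: [0.3809, 0.2282, 0.0165]
eef_rot: [-0.0, 1.0, 0.025, 0.0]
wrist_force: [1.1, -1.0, -1.7]
opening: 0.322
grasp_force: 59.2
```

Request:
servo_tool(series="1 0 0 0.0003 0 0 0; 1 0 0 0.0006 0 0 0; 1 0 0 0.0008 0 0 0; 1 0 0 0.001 0 0 0; 1 0 0 0.001 0 0 0; 1 0 0 0.001 0 0 0")

```text
time_s: 10.63
eef_pos: [0.3808, 0.2282, 0.0154]
eef_rot: [-0.0, 1.0, 0.025, -0.0]
wrist_force: [-0.4, 0.1, -1.7]
opening: 0.314
grasp_force: 59.2
```

Request:
servo_tool(series="1 0 0 0.0003 0 0 0; 1 0 0 0.0006 0 0 0; 1 0 0 0.0008 0 0 0; 1 0 0 0.001 0 0 0; 1 0 0 0.001 0 0 0; 1 0 0 0.001 0 0 0")

```text
time_s: 11.13
eef_pos: [0.3808, 0.2282, 0.0144]
eef_rot: [-0.0, 1.0, 0.025, 0.0]
wrist_force: [1.0, -0.3, -1.7]
opening: 0.322
grasp_force: 59.2
```

Request:
servo_tool(series="1 0 0 0.0003 0 0 0; 1 0 0 0.0005 0 0 0; 1 0 0 0.0005 0 0 0; 1 0 0 0.0005 0 0 0")

```text
time_s: 11.47
eef_pos: [0.3808, 0.2282, 0.014]
eef_rot: [-0.0, 1.0, 0.025, 0.0]
wrist_force: [-0.3, -0.4, -1.0]
opening: 0.322
grasp_force: 59.1
```

Request:
servo_tool(series="1 0 0 0.0003 0 0 0; 1 0 0 0.0006 0 0 0; 1 0 0 0.0008 0 0 0; 1 0 0 0.0008 0 0 0; 1 0 0 0.0008 0 0 0")

```text
time_s: 11.88
eef_pos: [0.3808, 0.2282, 0.0132]
eef_rot: [0.0, 1.0, 0.025, 0.0]
wrist_force: [-2.5, -1.3, 3.9]
opening: 0.32
grasp_force: 59.6
```

```bash
sed -i 's/u>260)&(u<370)&(v>50)/u>270)\&(u<360)\&(v>83)/' sl.py; python3 sl.py w5; python3 -c "
from h import *
o=ctrl.get_obs();print(o['wrist_force'],o['torque'])"
```

```text
11.8833 [0.3808 0.2282 0.0132] [0.9987 0.0501 0.    ] [-2.5 -1.3  3.9] 0.31986484340571636 59.61647272109985
glass rect ((440.2480163574219, 231.45794677734375), (72.34276580810547, 26.071096420288086), 3.277461528778076) z 0.0195 slopes deg [ 1.33 -0.2 ] px 281 347 86 259
robust glass (array([ 0.28, -0.19]), np.float64(0.0191), 8883)
glass centre in stage [-90.1   0.1]  TCP in stage [-149.6   -0.3]
L 7 [-3.61122142e-03  4.10259494e+01] 41.12368645905504
R 7 [-1.29105139e-02 -4.13681041e+01] -40.97066738374962
[-2.31336938 -1.07033556  2.59193268] [-0.05135861  0.18759913 -0.01794372]
```

Request:
servo_tool(series="1 0 0 -0.0003 0 0 0; 1 0.002 0 -0.0003 0 0 0; 1 0.004 0 -0.0003 0 0 0; 1 0.007 0 -0.0003 0 0 0; 1 0.01 0 -0.0003 0 0 0; 1 0.013 0 -0.0003 0 0 0; 1 0.016 0 -0.0003 0 0 0; 1 0.019 0 -0.0003 0 0 0; 1 0.022 0 -0.0003 0 0 0; 1 0.024 0 -0.0003 0 0 0; 1 0.025 0 -0.0003 0 0 0; 1 0.025 0 -0.0003 0 0 0")

```text
time_s: 12.93
eef_pos: [0.4063, 0.2295, 0.0135]
eef_rot: [-0.0, 1.0, 0.025, 0.0]
wrist_force: [-0.4, -1.3, 2.7]
opening: 0.32
grasp_force: 59.6
```

Request:
servo_tool(series="1 0.001 0 -0.0002 0 0 0; 1 0.003 0 -0.0002 0 0 0; 1 0.006 0 -0.0002 0 0 0; 1 0.009 0 -0.0002 0 0 0; 1 0.012 0 -0.0002 0 0 0; 1 0.015 0 -0.0002 0 0 0; 1 0.018 0 -0.0002 0 0 0; 1 0.021 0 -0.0002 0 0 0; 1 0.023 0 -0.0002 0 0 0; 1 0.0245 0 -0.0002 0 0 0; 1 0.025 0 -0.0002 0 0 0; 1 0.025 0 -0.0002 0 0 0")

```text
time_s: 13.93
eef_pos: [0.431, 0.2307, 0.0136]
eef_rot: [-0.0, 1.0, 0.025, 0.0]
wrist_force: [-0.8, 0.0, 1.0]
opening: 0.317
grasp_force: 59.6
```

```bash
python3 sl.py w6
```

```text
13.9333 [0.431  0.2307 0.0136] [9.987e-01 5.000e-02 4.000e-04] [-0.8  0.   1. ] 0.31744332238931444 59.587982296943665
glass rect ((490.4554443359375, 233.95994567871094), (72.24349212646484, 26.16767120361328), 3.03415584564209) z 0.0198 slopes deg [ 1.38 -0.13] px 281 347 86 259
robust glass (array([ 0.19, -0.14]), np.float64(0.0194), 8783)
glass centre in stage [-39.8   0.1]  TCP in stage [-99.3  -0.3]
L 20 [-2.77287646e-03  4.11750530e+01] 41.146390073860644
R 20 [-5.84727855e-04 -4.11542490e+01] -41.11948964292546
```

Request:
servo_tool(series="1 0.001 0 0 0 0 0; 1 0.003 0 0 0 0 0; 1 0.005 0 0 0 0 0; 1 0.007 0 0 0 0 0; 1 0.009 0 0 0 0 0; 1 0.011 0 0 0 0 0; 1 0.012 0 0 0 0 0; 1 0.013 0 0 0 0 0; 1 0.014 0 0 0 0 0; 1 0.014 0 0 0 0 0")

```text
time_s: 14.82
eef_pos: [0.445, 0.2314, 0.0136]
eef_rot: [-0.0, 1.0, 0.025, 0.0]
wrist_force: [-0.5, -1.2, 1.4]
opening: 0.321
grasp_force: 59.6
```

Request:
servo_tool(series="1 0.0006 0 0 0 0 0; 1 0.0012 0 0 0 0 0; 1 0.0018 0 0 0 0 0; 1 0.0024 0 0 0 0 0; 1 0.003 0 0 0 0 0; 1 0.0036 0 0 0 0 0; 1 0.0042 0 0 0 0 0; 1 0.0048 0 0 0 0 0; 1 0.0054 0 0 0 0 0; 1 0.006 0 0 0 0 0; 1 0.006 0 0 0 0 0")

```text
time_s: 15.73
eef_pos: [0.4498, 0.2316, 0.0133]
eef_rot: [0.0, 1.0, 0.025, -0.001]
wrist_force: [-4.9, -0.2, 4.0]
opening: 0.32
grasp_force: 59.9
```

Request:
servo_tool(series="1 0.0006 0 0 0 0 0; 1 0.0012 0 0 0 0 0; 1 0.0018 0 0 0 0 0; 1 0.0024 0 0 0 0 0; 1 0.003 0 0 0 0 0; 1 0.0036 0 0 0 0 0; 1 0.0042 0 0 0 0 0; 1 0.0048 0 0 0 0 0; 1 0.0054 0 0 0 0 0; 1 0.006 0 0 0 0 0; 1 0.006 0 0 0 0 0")

```text
time_s: 16.65
eef_pos: [0.4546, 0.2319, 0.0131]
eef_rot: [0.0, 1.0, 0.025, -0.002]
wrist_force: [-9.5, -0.2, 6.1]
opening: 0.321
grasp_force: 60.2
```

Request:
servo_tool(series="1 0 0 -0.0004 0 0 0; 1 0 0 -0.0008 0 0 0; 1 0 0 -0.0008 0 0 0; 1 0.0005 0 -0.0008 0 0 0; 1 0.001 0 -0.0008 0 0 0; 1 0.0015 0 -0.0008 0 0 0; 1 0.002 0 -0.0008 0 0 0; 1 0.002 0 -0.0008 0 0 0; 1 0.002 0 -0.0008 0 0 0")

```text
time_s: 17.4
eef_pos: [0.4565, 0.2319, 0.0136]
eef_rot: [0.0, 1.0, 0.025, -0.002]
wrist_force: [-8.1, -0.5, 2.3]
opening: 0.319
grasp_force: 59.8
```

Request:
servo_tool(series="1 0.0004 0 -0.0003 0 0 0; 1 0.0009 0 -0.0003 0 0 0; 1 0.0014 0 -0.0003 0 0 0; 1 0.0019 0 -0.0003 0 0 0; 1 0.0024 0 -0.0003 0 0 0; 1 0.0029 0 -0.0003 0 0 0; 1 0.0034 0 -0.0003 0 0 0; 1 0.004 0 -0.0003 0 0 0; 1 0.004 0 -0.0003 0 0 0")

```text
time_s: 18.15
eef_pos: [0.4604, 0.2321, 0.0138]
eef_rot: [0.0, 1.0, 0.025, -0.002]
wrist_force: [-7.3, -0.5, 2.7]
opening: 0.318
grasp_force: 59.8
```

Request:
servo_tool(series="1 0.0005 0 0 0 0 0; 1 0.001 0 0 0 0 0; 1 0.0015 0 0 0 0 0; 1 0.002 0 0 0 0 0; 1 0.0025 0 0 0 0 0; 1 0.003 0 0 0 0 0; 1 0.0035 0 0 0 0 0; 1 0.004 0 0 0 0 0; 1 0.0045 0 0 0 0 0; 1 0.005 0 0 0 0 0; 1 0.005 0 0 0 0 0")

```text
time_s: 19.07
eef_pos: [0.4653, 0.2323, 0.0137]
eef_rot: [0.0, 1.0, 0.025, -0.002]
wrist_force: [-7.0, -0.4, 2.0]
opening: 0.32
grasp_force: 59.8
```

Request:
servo_tool(series="1 0.0005 0 0 0 0 0; 1 0.001 0 0 0 0 0; 1 0.0015 0 0 0 0 0; 1 0.002 0 0 0 0 0; 1 0.0025 0 0 0 0 0; 1 0.003 0 0 0 0 0; 1 0.003 0 0 0 0 0")

```text
time_s: 19.65
eef_pos: [0.4701, 0.2325, 0.0142]
eef_rot: [0.0, 1.0, 0.025, -0.001]
wrist_force: [-4.0, -0.6, -1.8]
opening: 0.322
grasp_force: 59.4
```

Request:
servo_tool(series="1 0.0004 0 0.0002 0 0 0; 1 0.0008 0 0.0002 0 0 0; 1 0.0012 0 0.0002 0 0 0; 1 0.0016 0 0.0002 0 0 0; 1 0.002 0 0.0002 0 0 0; 1 0.0024 0 0.0002 0 0 0; 1 0.0028 0 0.0002 0 0 0; 1 0.003 0 0.0002 0 0 0; 1 0.003 0 0.0002 0 0 0")

```text
time_s: 20.4
eef_pos: [0.4737, 0.2328, 0.0144]
eef_rot: [0.0, 1.0, 0.025, 0.0]
wrist_force: [-2.6, -0.9, -4.1]
opening: 0.322
grasp_force: 59.1
```

Request:
servo_tool(series="1 0 0 0.0004 0 0 0; 1 0 0 0.0008 0 0 0; 1 0.0004 0 0.0008 0 0 0; 1 0.0008 0 0.0008 0 0 0; 1 0.0012 0 0.0008 0 0 0; 1 0.0016 0 0.0008 0 0 0; 1 0.002 0 0.0008 0 0 0; 1 0.002 0 0.0008 0 0 0; 1 0.002 0 0.0008 0 0 0")

```text
time_s: 21.15
eef_pos: [0.4765, 0.2331, 0.014]
eef_rot: [-0.0, 1.0, 0.025, 0.001]
wrist_force: [-1.1, 0.4, -0.5]
opening: 0.318
grasp_force: 59.3
```

```bash
cat > clip.py <<'E'
import sys; sys.argv=['',sys.argv[1]]
exec(open('sl.py').read())
s2=(w[...,:2]-O)@S.T*1000
for y0,y1 in((-24,-14),(14,24)):
    print([(x0,(np.median(w[k][:,2])*1000).round(1)) for x0 in range(-4,64,4) if (k:=(s2[...,1]>y0)&(s2[...,1]<y1)&(s2[...,0]>x0)&(s2[...,0]<x0+4)&(w[...,2]<.06)&(v<260)).sum()>3])
E
python3 clip.py w7
```

```text
21.15 [0.4765 0.2331 0.014 ] [0.9987 0.05   0.0015] [-1.1  0.4 -0.5] 0.3184417609724266 59.25625920295715
glass rect ((535.8265991210938, 236.279052734375), (72.51746368408203, 26.22954750061035), 3.0021426677703857) z 0.0203 slopes deg [ 1.88 -0.06] px 281 347 86 259
robust glass (array([0.2 , 0.03]), np.float64(0.0197), 8730)
glass centre in stage [5.6 0.2]  TCP in stage [-53.8  -0.1]
L 22 [-3.67000590e-04  4.13014142e+01] 41.31175946230286
R 22 [-1.19668584e-03 -4.13098212e+01] -41.33253480647657
[(-4, np.float64(24.3)), (0, np.float64(24.3)), (4, np.float64(23.9)), (8, np.float64(35.4)), (12, np.float64(31.0)), (16, np.float64(30.3)), (20, np.float64(30.2)), (24, np.float64(29.1)), (28, np.float64(29.2)), (32, np.float64(29.3)), (36, np.float64(29.3)), (40, np.float64(29.5)), (44, np.float64(29.5)), (48, np.float64(29.5)), (52, np.float64(29.6)), (56, np.float64(29.8)), (60, np.float64(29.9))]
[(-4, np.float64(24.0)), (0, np.float64(24.2)), (4, np.float64(23.5)), (8, np.float64(35.6)), (12, np.float64(31.5)), (16, np.float64(30.5)), (20, np.float64(30.3)), (24, np.float64(29.4)), (28, np.float64(29.4)), (32, np.float64(29.4)), (36, np.float64(29.5)), (40, np.float64(29.5)), (44, np.float64(29.7)), (48, np.float64(29.7)), (52, np.float64(29.9)), (56, np.float64(29.9)), (60, np.float64(29.9))]
```

Request:
servo_tool(series="1 0.0004 0 0.0002 0 0 0; 1 0.0008 0 0.0003 0 0 0; 1 0.0012 0 0.0003 0 0 0; 1 0.0016 0 0.0003 0 0 0; 1 0.002 0 0.0003 0 0 0; 1 0.002 0 0.0003 0 0 0; 1 0.002 0 0.0003 0 0 0")

```text
time_s: 21.78
eef_pos: [0.4785, 0.2331, 0.0137]
eef_rot: [-0.0, 1.0, 0.025, 0.001]
wrist_force: [0.9, 0.7, 1.3]
opening: 0.321
grasp_force: 59.5
```

```bash
python3 clip.py w8 | tail -n 2; python3 -c "
from h import *
o=ctrl.get_obs();print(o['wrist_force'],o['eef_pos'])"
```

```text
[(-4, np.float64(23.9)), (0, np.float64(23.9)), (4, np.float64(23.8)), (8, np.float64(31.4)), (12, np.float64(27.4)), (16, np.float64(27.0)), (20, np.float64(26.9)), (24, np.float64(26.3)), (28, np.float64(26.6)), (32, np.float64(27.0)), (36, np.float64(27.3)), (40, np.float64(27.6)), (44, np.float64(27.8)), (48, np.float64(28.2)), (52, np.float64(28.5)), (56, np.float64(28.9)), (60, np.float64(29.1))]
[(-4, np.float64(23.8)), (0, np.float64(23.9)), (4, np.float64(23.9)), (8, np.float64(31.9)), (12, np.float64(28.1)), (16, np.float64(27.5)), (20, np.float64(27.4)), (24, np.float64(26.7)), (28, np.float64(26.9)), (32, np.float64(27.2)), (36, np.float64(27.5)), (40, np.float64(27.8)), (44, np.float64(28.0)), (48, np.float64(28.3)), (52, np.float64(28.7)), (56, np.float64(29.1)), (60, np.float64(29.2))]
[ 1.10975776 -0.46150158  1.35679224] [0.47848766 0.23314015 0.01369598]
```

Both clips have dropped by about 3 mm, into the notches. One more millimetre, then release and retreat.

Request:
servo_tool(series="1 0.0004 0 0 0 0 0; 1 0.0008 0 0 0 0 0; 1 0.001 0 0 0 0 0; 1 0.001 0 0 0 0 0; 0.2 0.001 0 0 0 0 0; 0.1 0.001 0 0 0 0 0; 0 0.001 0 0 0 0 0; -0.1 0.001 0 0 0 0 0; -0.2 0.001 0 0 0 0 0; -0.3 0.001 0 0 0 0 0; -0.3 0.001 0 0 0 0 0; -0.3 0.001 0 0 0 0 0")

```text
time_s: 22.83
eef_pos: [0.4787, 0.2331, 0.0134]
eef_rot: [0.0, 1.0, 0.025, 0.0]
wrist_force: [-0.9, -0.1, 0.5]
opening: 0.647
grasp_force: 0.0
```

Request:
servo_tool(series="-0.3 0 0 -0.005 0 0 0; -0.3 0 0 -0.012 0 0 0; -0.3 0 0 -0.022 0 0 0; -0.3 0 0 -0.035 0 0 0; -0.3 0 0 -0.05 0 0 0; -0.3 0 0 -0.07 0 0 0; -0.3 0 0 -0.09 0 0 0; -0.3 0 0 -0.105 0 0 0; -0.3 0 0 -0.115 0 0 0; -0.3 0 0 -0.12 0 0 0; -0.3 0 0 -0.12 0 0 0; -0.3 0 0 -0.12 0 0 0")

```text
time_s: 23.83
eef_pos: [0.4784, 0.233, 0.1332]
eef_rot: [0.0, 1.0, 0.025, -0.0]
wrist_force: [0.0, -1.5, -0.4]
opening: 0.65
grasp_force: 0.0
```

Run:
```python
from h import *
o=ctrl.get_obs(); print(o['time_s'],o['wrist_force'].round(1),o['opening'])
c,o=wrist('w9'); s=shot('scene','s9')
v,u=np.mgrid[:480,:640]; z=c['z_map']; f=240/np.tan(np.radians(c['fovy'])/2)
dx=u-c['cx'];dy=v-c['cy'];r=np.hypot(dx,dy)+1e-9
w=np.stack([dx/r*np.tan(r/f)*z,dy/r*np.tan(r/f)*z,z],-1)@c['T'][:3,:3].T+c['T'][:3,3]
O=np.array([.5302,.2358]);a=np.radians(2.8);S=np.array([[np.cos(a),np.sin(a)],[-np.sin(a),np.cos(a)]])
t=(w[...,:2]-O)@S.T*1000
for y0,y1 in((-24,-14),(14,24)):
    print([(x0,(np.median(w[k][:,2])*1000).round(1)) for x0 in range(-4,64,8) if (k:=(t[...,1]>y0)&(t[...,1]<y1)&(t[...,0]>x0)&(t[...,0]<x0+4)&(w[...,2]<.06)).sum()>3])
b=(abs(t[...,1])<25)&(t[...,0]<-20)&(t[...,0]>-90)&(w[...,2]>.05)&(w[...,2]<.07)
print('block top stage',cv2.minAreaRect(t[b].astype(np.float32)),np.median(w[b][:,2]))
g=c['img']; cv2.imwrite('pics/fin.png',np.hstack([cv2.resize(g,(400,300)),cv2.resize(s['img'][160:340,160:400],(400,300))])[:,:,::-1])
```

```text
23.8333 [ 0.  -1.5 -0.4] 0.6500862058959511
[(-4, np.float64(24.2)), (4, np.float64(24.3)), (12, np.float64(27.2)), (20, np.float64(27.1)), (28, np.float64(26.7)), (36, np.float64(27.3)), (44, np.float64(27.9)), (52, np.float64(28.8)), (60, np.float64(29.4))]
[(-4, np.float64(24.3)), (4, np.float64(24.0)), (12, np.float64(27.9)), (20, np.float64(27.4)), (28, np.float64(26.9)), (36, np.float64(27.6)), (44, np.float64(28.3)), (52, np.float64(28.7)), (60, np.float64(29.3))]
block top stage ((-51.576942443847656, -0.08211231231689453), (27.876428604125977, 24.0156192779541), 89.63885498046875) 0.06083094770511588
```

View pics/fin.png

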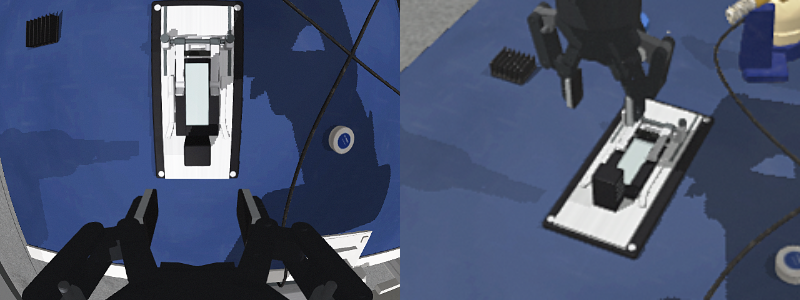

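The slide lies in the stage at (197,110) with both clips down, the block at (197,150) and the gripper clear of it. Its grip point is at stage x ≈ -51.6 mm, it lies flat, and its heading is within 0.4°. Handing in.

```bash
python3 -c "
from bench import ctrl
print(ctrl.hand_in())"
```

```text
the job is handed in; nothing more can be done
None
```

The slide is loaded and released, and the job is handed in: both clips measured about 3 mm down into the notches, the slide lies flat at stage x ≈ -52 mm, the highest wrist push I read was about 9.5 N, and the arm went nowhere near the jar, tin or heatsink; the hand-in gave no verdict.

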